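Kit the tray for a power-supply board

TASK

Make up the kit tray for one power-supply board: put the big can capacitor, the long heat sink, the copper-wound toroid and the square transformer into the tray, each flat on the floor of the pocket shaped for it and the same way up as it stands on the mat (the toroid goes over the post). Set the parts down rather than dropping them in, and leave the slimmer capacitor and the shorter heat sink, which belong to another job, where they are.

Things in the scene. Friction and masses are not known exactly. Their poses are not given: they have to be found in the camera images.
- big_capacitor: The larger of two upright screw-terminal can capacitors: dark navy cylinder with a white stripe, black top with two metal screws side by side; diameter 40 mm, 55 mm tall with the screws (can alone 50 mm), about 110 g. Loose, stands on the mat. Origin: centre of its underside; z up along the can. The mat's top is at z = 0.002 everywhere the parts stand.
- long_heat_sink: The longer of two extruded bare-aluminium heat sinks: flat base with six upright fins running along its length; 80 mm long (its x) by 40 mm wide (its y) by 30 mm tall, the outermost fins flush with the sides of the base, about 105 g. Loose, base down on the mat, any yaw. Origin: centre of its underside; z up along the fins.
- toroid: Toroidal choke: a ring wound with enamelled copper wire, lying flat; outer diameter 64 mm, hole 28 mm, 27 mm tall, about 150 g. Loose on the mat (not to be mistaken for the solder spool standing among the parts, which has green flanges of 50 mm and no open hole, 46 mm tall). Origin: centre of its underside; z up along the ring's axis.
- transformer: Square ferrite transformer: black bobbin foot 44 x 44 mm, dark grey ferrite core (a frame 44 mm long along its x, 20 mm wide along its y) around a winding wrapped in yellow tape (42 mm along its y, up to 29 mm high); 36 mm tall, about 160 g. Loose on the mat, any yaw; easily gripped along its x across the core. Origin: centre of its underside; z up.
- slim_capacitor: Look-alike from another job, to be left: the smaller can capacitor, same make but diameter 22 mm, 40 mm tall. Loose on the mat. Origin: centre of its underside.
- short_heat_sink: Look-alike from another job, to be left: the shorter heat sink, same section (40 mm wide, 30 mm tall) but only 46 mm long (its x). Loose on the mat. Origin: centre of its underside.
- nest_small_round: One of four charcoal plastic nests (block 108 x 88 mm, grey pocket floor) that fill the fixed black kit tray two by two, pitch 110 mm along their x, 90 mm along y, all turned alike; which is in which quarter varies. This one has the smaller round pocket, diameter 56 mm: for the big capacitor. Origin: centre of the pocket floor, z = 0.008; rim 8 mm above it.
- nest_long: One of four charcoal plastic nests (block 108 x 88 mm, grey pocket floor) that fill the fixed black kit tray two by two, pitch 110 mm along their x, 90 mm along y, all turned alike; which is in which quarter varies. This one has the long rectangular pocket, 96 mm (its x) by 56 mm (its y): for the long heat sink. Origin: centre of the pocket floor, z = 0.008; rim 8 mm above it.
- nest_large_round: One of four charcoal plastic nests (block 108 x 88 mm, grey pocket floor) that fill the fixed black kit tray two by two, pitch 110 mm along their x, 90 mm along y, all turned alike; which is in which quarter varies. This one: larger round pocket, diameter 80 mm, with a central post, diameter 10 mm, 12 mm tall: for the toroid. Origin: centre of the pocket floor, z = 0.008; rim 8 mm above it.
- nest_square: One of four charcoal plastic nests (block 108 x 88 mm, grey pocket floor) that fill the fixed black kit tray two by two, pitch 110 mm along their x, 90 mm along y, all turned alike; which is in which quarter varies. This one has the square pocket, 60 x 60 mm: for the transformer. Origin: centre of the pocket floor, z = 0.008; rim 8 mm above it.
Mind the look-alikes: they are no part of the job. What is shaped like the toroid but pink is not meant.

How it is judged:
By the outcome, as a careful person would: the job done as asked, in the order asked, and still so for the second after the job is handed in, with the robot touching nothing.
It also fails if it takes over 112 s, if anything falls off the work surface, if the arm or the gripper's body presses on something with over 40 N, if the wrist force passes 120 N, or if a joint passes its speed limit or range.

ROBOT

A 6-joint arm with a two-finger parallel gripper is mounted at the origin on the work surface. World frame = base frame: x ahead of the robot, y to its left, z up, the work surface at z = 0. Lengths are in m, angles in rad, forces in N, time in s.
With the tool pointing down it reaches from about 0.375 to 0.975 m from the base axis. Payload 3.8 kg.
Tool frame: the origin (TCP) lies midway between the tips of the shut fingers; the grasp point (between the pads) lies 19 mm behind it; z points along the fingers, y is the line along which they close (so a half turn about z gives the same grasp; the last joint's range is limited). The gripper opens to 85 mm and grips with 20 to 120 N. Pads are 22 mm wide; open, the fingers measure 114 mm over their backs; the gripper's body (76 mm by 85 mm) begins 54 mm behind the grasp point. The pads swing forward as they close: fully open they stand 13 mm farther back than shut.
Start: joints at [-1.224, 0.264, 1.604, -0, 1.274, -0.037], TCP at [0.253, -0.626, 0.231] pointing down, gripper open.
Joint ranges: [-2.63, 2.63], [-0.94, 2.18], [0.31, 2.57], [-1.31, 4.45], [0, 2.66], [-2.55, 2.55]. Speed limits (rad/s): [2.57, 2.57, 3.14, 3.14, 3.14, 3.14].

INTERFACE

Orientations are given as a rotation vector (axis times angle).
In Python, from workcell import status, read_camera, workorder, masks_of gives the robot as it stands.
- The arm moves only by the tool drive_tool, never from a script. Its argument "rows" is a list of rows, each a list of 7 numbers: the turn, a rotation vector about the tool's x, y, z in degrees, then the shift along the tool's x, y, z in m, then the opening, from 0 (shut) to 1 (fully open). In form: [[ax, ay, az, tx, ty, tz, claw], ...]. A call has 1 to 8 rows; each row shifts and turns the commanded pose from where the row before left it, along the tool's axes as they then stand; what a row does not reach is not made up. A row lasts 1/12 s, in which the tool goes at most 41.7 mm and 7.16 degrees, less where a joint would pass 70% of its speed; a pose out of reach is approached as far as the arm can. A call is refused whole if a number of a shift passes 0.0417 or a number of a turn 7.16, either way. A call with a gripper value outside its range is refused whole. The fingers move at their own pace and stop on an object; "force" is the grip in N (left out, the last holds). Time passes only in rows, so rows that do not move let the fingers close. It gives the time, the measured TCP pose, the force, the opening and the grip force at its end, in the units of the state.
- status.read_state(): the state, without advancing time (a new reading comes with each control period).
- read_camera(name): name is "scene" or "top" or "wrist"; returns a dict with "color" (400x640x3 uint8, red, green, blue), "intrinsics" (3x3 intrinsics, pixels), "world_from_camera" (4x4, takes a point from camera to world coordinates); the wrist camera has in their place "mount" (4x4, takes a point from camera to tool coordinates, whose origin is the TCP and whose axes are the flange's). Camera axes: x right, y up, looking along -z (the intrinsics and any distortion apply to the point x, -y, -z); pixel columns grow to the right and rows downward; lengths in m; the calibration is good to about 2 mm. The wrist camera is an equidistant fisheye: a pixel r from the principal point sees the ray r / f radians off the axis. A picture is of the moment at which its call begins: read the wrist's pose just before it. There is no depth.
- workorder.finish_job(): hands the job in; it is judged then, once.
Trained networks look in a picture, given as the dict that the camera call returned (one of the last four; its "shot" number tells which), for a name from the list of things; names that differ only in an ending like _2 or _b are one class to them, and where a whole thing is asked for, a point or a joint stands for the part that bears it (a point fixed in the world has none). Each returns a list of dicts, best first, with "score" (0 to 1); they miss things now and then, are a little off and sometimes report something else, mostly with a low value. They report only what shows in the picture. A call takes as long as a camera call. They do not tell look-alikes from the thing itself.
- masks_of(picture, name): "mask" (400x640 bool, what is visible of it) and "bbox" ([left, top, right, bottom] in pixels, round what is visible of it).
The state is a dict: "time": time; "q": joint angles; "joint_vel": joint speeds; "joint_torque": joint torques, N m; "tool_pos": TCP position; "tcp_rot": TCP orientation; "wrist_force": force on the tool from outside, world axes, zero at the start; "torque": the same for the moment, N m; "width": opening from 0.0 (shut) to 1.0 (fully open); "grip_force": force on a finger pad.
Only numpy, scipy, OpenCV 4.12 (cv2) and the standard library are available. Lean on these libraries where they do the work, as an engineer would, in place of code of your own. Each camera call takes 0.05 s, during which the arm holds its last target. There are 200 camera calls.

## Working session

There is one attempt and no reset: what is moved stays moved. The work goes in short steps, Python scripts to look and compute and a tool call to move; the robot and the scene stay as the last step left them, time stands still between calls to the robot, and variables do not carry over. Pictures are saved under pics/ and viewed, at most 14 in all, crops included, and the job is handed in when it is done.

Besides the shell and the picture viewer there is one more tool, called after ">>>" as name([rows], argument=value, ...), one row to a line, values as JSON. drive_tool: Moves the arm, as the interface text tells. Its arguments: {"type":"object","properties":{"rows":{"type":"array"},"force":{"type":"number"}},"required":["rows"]}

```bash
mkdir -p pics
cat > h.py <<'E'
import numpy as np, cv2
from workcell import status, read_camera, workorder, masks_of
def save(p,n): cv2.imwrite('pics/'+n, p['color'][:,:,::-1])
def ray(p,u,v):
    K=p['intrinsics'];T=np.array(p['world_from_camera'])
    d=np.array([(u-K[0][2])/K[0][0],-(v-K[1][2])/K[1][1],-1.])
    return T[:3,3],T[:3,:3]@d
def at(p,u,v,z):
    o,d=ray(p,u,v); return o+d*(z-o[2])/d[2]
E
python3 - <<'E'
from h import *
s=status.read_state();print(s)
for n in ['top','scene']:
    p=read_camera(n);save(p,n+'0.png');print(n,p.keys(),np.round(p['world_from_camera'],3).tolist(),np.round(p['intrinsics'],1).tolist())
    for k in ['big_capacitor','long_heat_sink','toroid','transformer','slim_capacitor','short_heat_sink','nest_small_round','nest_long','nest_large_round','nest_square']:
        print(k,[(round(float(m['score']),2),np.round(m['bbox']).tolist()) for m in masks_of(p,k)][:4])
E
```

```text
{'time': 0.0, 'q': array([-1.22388043e+00,  2.64743559e-01,  1.60538765e+00,  7.04634061e-06,
        1.27369372e+00, -3.68868858e-02]), 'joint_vel': array([-5.56947829e-04,  1.55438639e-03, -8.09291134e-04, -1.10440407e-03,
        1.10093870e-03, -5.58764287e-05]), 'joint_torque': array([-4.86880963e-04, -5.15108836e+01, -3.67312396e+01, -1.19086408e-04,
        1.30624854e-02, -1.99839345e-07]), 'tool_pos': array([ 0.25251171, -0.62519636,  0.22996112]), 'tcp_rot': array([-3.08175812e+00, -5.98758503e-01,  5.30550630e-04]), 'wrist_force': array([ 0.11530288, -0.58788306, -0.02646026]), 'torque': array([ 0.00749304,  0.00453529, -0.01102071]), 'grip_force': 0.0, 'width': 1.001246514380393}
top dict_keys(['color', 'intrinsics', 'world_from_camera', 'shot']) [[0.023, 0.994, -0.107, 0.43], [-1.0, 0.024, 0.006, -0.086], [0.009, 0.107, 0.994, 1.21], [0.0, 0.0, 0.0, 1.0]] [[461.9, 0.0, 323.5], [0.0, 461.9, 202.3], [0.0, 0.0, 1.0]]
big_capacitor [(0.55, [396.0, 178.0, 420.0, 206.0]), (0.52, [344.0, 186.0, 360.0, 202.0])]
long_heat_sink [(0.6, [273.0, 230.0, 308.0, 256.0])]
toroid [(0.94, 
[... 699 characters left out ...]
]] [[445.4, 0.0, 321.3], [0.0, 445.4, 198.4], [0.0, 0.0, 1.0]]
big_capacitor [(0.59, [299.0, 216.0, 318.0, 249.0])]
long_heat_sink [(0.94, [287.0, 174.0, 325.0, 197.0])]
toroid [(0.81, [251.0, 258.0, 286.0, 289.0]), (0.8, [245.0, 299.0, 279.0, 337.0]), (0.74, [306.0, 255.0, 339.0, 284.0])]
transformer [(0.77, [264.0, 197.0, 282.0, 225.0])]
slim_capacitor [(0.58, [184.0, 296.0, 193.0, 315.0])]
short_heat_sink [(0.93, [201.0, 235.0, 231.0, 264.0])]
nest_small_round [(0.64, [379.0, 140.0, 417.0, 162.0])]
nest_long [(0.56, [343.0, 138.0, 382.0, 151.0])]
nest_large_round [(0.83, [374.0, 156.0, 416.0, 177.0]), (0.64, [262.0, 200.0, 281.0, 223.0])]
nest_square [(0.93, [338.0, 150.0, 376.0, 172.0])]
```

```bash
ls . pics
```

```text
.:
h.py
pics

pics:
scene0.png
top0.png
```

Run:
```python
import cv2
a=cv2.imread('pics/top0.png')[130:280,250:490];cv2.imwrite('pics/topA.png',cv2.resize(a,None,fx=3.3,fy=3.3,interpolation=3))
a=cv2.imread('pics/top0.png')[140:270,140:340];cv2.imwrite('pics/topB.png',cv2.resize(a,None,fx=4,fy=4,interpolation=3))
a=cv2.imread('pics/scene0.png')[150:345,160:420];cv2.imwrite('pics/scA.png',cv2.resize(a,None,fx=3,fy=3,interpolation=3))
```

```text
(no output)
```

View pics/topA.png

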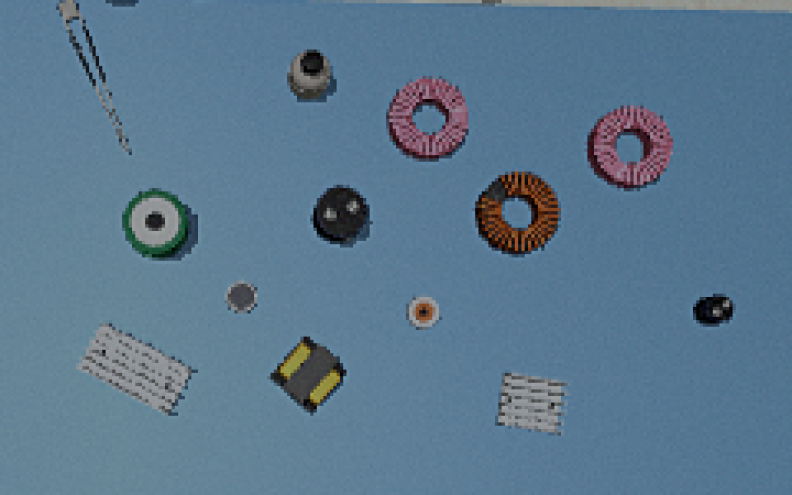

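View pics/topB.png

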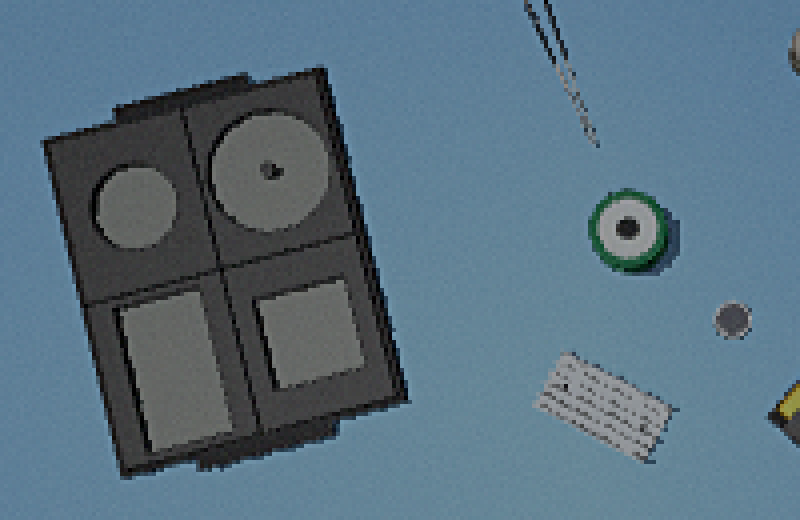

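View pics/scA.png

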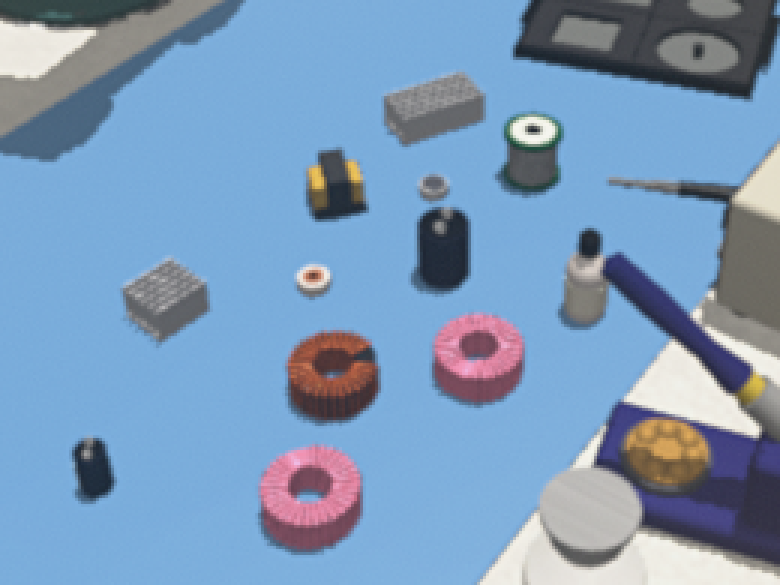

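The top view (pixels in the full image) shows these candidates:
- **Capacitors:** (353,194) and (466,224). The wider one at (353,194) is the big capacitor.
- **Heat sinks:** (291,242) and (411,252). The longer one at (291,242) is meant.
- **Rings:** copper at (406,194), pink at (380,165) and (441,174), and the green spool at (297,197). The copper one is the toroid.
- **Transformer:** (343,243).
- **Tray:** small round at (173,191), large round at (207,182), long at (184,234), square at (216,223).

The enlarged crops confirm these choices.

```bash
cat >> h.py <<'E'
from scipy.optimize import minimize
def box(x,y,z0,z1): return np.array([[a*x/2,b*y/2,c] for a in(-1,1) for b in(-1,1) for c in(z0,z1)])
def cyl(d,h): 
    t=np.linspace(0,2*np.pi,32,endpoint=False); return np.vstack([np.c_[d/2*np.cos(t),d/2*np.sin(t),0*t+z] for z in(0,h)])
MOD={'big_capacitor':cyl(.040,.050),'long_heat_sink':box(.08,.04,0,.03),'toroid':cyl(.064,.027),
 'transformer':np.vstack([box(.044,.044,0,.006),box(.044,.02,0,.036),box(.036,.042,0,.029)]),
 'tray':box(.218,.178,.008,.008)}
def proj(p,P):
    T=np.linalg.inv(p['world_from_camera']);K=p['intrinsics'];c=P@T[:3,:3].T+T[:3,3]
    return np.c_[K[0][0]*c[:,0]/-c[:,2]+K[0][2],-K[1][1]*c[:,1]/-c[:,2]+K[1][2]]
def sil(p,P):
    q=proj(p,P); m=np.zeros((1600,2560),np.uint8)
    cv2.fillConvexPoly(m,cv2.convexHull(np.round((q+.5)*4*16).astype(np.int32)),1,shift=4); return m
def fit(ps,ms,name,x0,z0):
    big=[np.kron(m.astype(np.uint8),np.ones((4,4),np.uint8)) for m in ms]
    def f(x):
        c,s=np.cos(x[2]),np.sin(x[2]);P=MOD[name]@np.array([[c,s,0],[-s,c,0],[0,0,1]])+[x[0],x[1],z0];L=0
        for p,b in zip(ps,big):
            m=sil(p,P);L+=1-(m&b).sum()/(m|b).sum()
        return L
    r=minimize(f,x0,method='Nelder-Mead',options=dict(initial_simplex=np.array(x0)+np.array([[0,0,0],[.012,0,0],[0,.012,0],[0,0,.3]]),xatol=1e-4,fatol=1e-4))
    return r.x,r.fun
E
python3 - <<'E'
from h import *
T=read_camera('top');S=read_camera('scene')
px={'big_capacitor':((353,194),(308,233),.03),'long_heat_sink':((291,242),(306,186),.02),'toroid':((406,194),(270,274),.015),'transformer':((343,243),(273,211),.02)}
def pick(p,n,c):
    b=[m for m in masks_of(p,n) if np.hypot((m['bbox'][0]+m['bbox'][2])/2-c[0],(m['bbox'][1]+m['bbox'][3])/2-c[1])<9]
    return b[0]['mask'] if b else None
for n,(a,b,z) in px.items():
    mt,msc=pick(T,n,a),pick(S,n,b);print(n,'guess',np.round(at(T,*a,z),3), 'scene',np.round(at(S,*b,z),3))
    for lab,P,M in (('T',[T],[mt]),('S',[S],[msc]),('TS',[T,S],[mt,msc])):
        if any(m is None for m in M): print(lab,'none');continue
        g=at(T,*a,z);best=min((fit(P,M,n,[g[0],g[1],y],.002) for y in ([0] if n in('big_capacitor','toroid') else [-.9,-.3,.3,.9])),key=lambda r:r[1])
        print(lab,np.round(best[0],4),round(best[1],3))
M=np.zeros((400,640),bool)
for n in ['nest_small_round','nest_long','nest_large_round','nest_square']:
    m=masks_of(T,n)[0]['mask'];M|=m;v,u=np.nonzero(m);print(n,np.round(at(T,u.mean(),v.mean(),.016),4))
v,u=np.nonzero(M);g=at(T,u.mean(),v.mean(),.016)
print('tray',fit([T],[M],'tray',[g[0],g[1],.2],.008))
# grey floors
for n in ['nest_small_round','nest_long','nest_large_round','nest_square']:
    m=masks_of(T,n)[0]['mask'];gr=(m&(T['color'].mean(2)>95)).astype(np.uint8)
    k,l,st,ce=cv2.connectedComponentsWithStats(gr);i=1+np.argmax(st[1:,4]);print(n,'floor',st[i],np.round(at(T,*ce[i],.008),4), cv2.minAreaRect(np.argwhere(l==i)[:,::-1].astype(np.float32)))
E
```

```text
big_capacitor guess [ 0.581 -0.169  0.03 ] scene [ 0.586 -0.174  0.03 ]
T [ 0.5769 -0.1679  0.0889] 0.235
S [ 0.5824 -0.1703  0.2326] 0.034
TS [ 0.5819 -0.1694  0.3085] 0.297
long_heat_sink guess [ 0.454 -0.012  0.02 ] scene [ 0.467 -0.016  0.02 ]
T [ 0.4552 -0.0117  1.1116] 0.064
S [ 0.4593 -0.0121  1.0987] 0.069
TS [ 0.4563 -0.0109  1.111 ] 0.194
toroid guess [ 0.586 -0.308  0.015] scene [ 0.586 -0.31   0.015]
T [ 0.5848 -0.3091  0.1905] 0.218
S [ 0.588  -0.3106  0.0983] 0.087
TS [ 0.5865 -0.3097  0.2922] 0.321
transformer guess [ 0.455 -0.146  0.02 ] scene [ 0.462 -0.148  0.02 ]
T [ 0.4548 -0.1454 -0.7288] 0.094
S [ 0.4575 -0.1489 -0.7758] 0.136
TS [ 0.4554 -0.1458 -0.7491] 0.288
nest_small_round [ 0.4549 -0.0111  0.016 ]
nest_long [0.473 0.266 0.016]
nest_large_round [0.6043 0.2124 0.016 ]
nest_square [0.4986 0.1799 0.016 ]
tray (array([0.53908759, 0.23889607, 0.28827105]), np.float64(0.3103216495660598))
nest_small_round floor [275 230  32  25 394] [ 0.4556 -0.0109  0.008 ] ((290.1999816894531, 241.60000610351562), (29.516096115112305, 15.20526123046875), 26.56505012512207)
nest_long floor [170 213  28  40 723] [0.4731 0.2676 0.008 ] ((183.29412841796875, 232.17649841308594), (35.89527130126953, 20.372989654541016), 75.96376037597656)
nest_large_round floor [193 169  29  29 626] [0.6043 0.2127 0.008 ] ((207.0, 183.0), (28.0, 28.0), 90.0)
nest_square floor [205 210  26  27 480] [0.4991 0.1812 0.008 ] ((217.2738800048828, 223.02699279785156), (21.83690643310547, 22.030155181884766), 75.0685806274414)
```

```bash
cat >> h.py <<'E'
from scipy.spatial.transform import Rotation as R
def pose():
    s=status.read_state();T=np.eye(4);T[:3,:3]=R.from_rotvec(s['tcp_rot']).as_matrix();T[:3,3]=s['tool_pos'];return T,s
def yaw(T): return np.arctan2(T[1,0],T[0,0])
def plan(x,y,z,psi,T=None,vmax=.04):
    """constant row repeated N times (shift in the axes before the row's turn)"""
    if T is None: T,s=pose(); print('t',round(s['time'],2),'pos',np.round(s['tool_pos'],4),'psi',round(yaw(T),4),'tilt',np.round(T[:2,2],4),'w',round(s['width'],3))
    d=(yaw(T)-psi+np.pi)%(2*np.pi)-np.pi; D=T[:3,:3].T@(np.array([x,y,z])-T[:3,3])
    for N in range(1,60):
        a=d/N;A=sum(np.array([[np.cos(k*a),-np.sin(k*a)],[np.sin(k*a),np.cos(k*a)]]) for k in range(N))
        t=np.linalg.solve(A,D[:2])
        if np.linalg.norm([*t,D[2]/N])<=vmax and abs(np.degrees(a))<7: break
    print('N',N,'az',round(np.degrees(a),2),'t',np.round([*t,D[2]/N],4))
def wcam():
    T,s=pose();p=read_camera('wrist');p['T']=T;return p
_pp=proj
def proj(p,P):
    if 'mount' not in p: return _pp(p,P)
    M=np.linalg.inv(p['T']@np.array(p['mount']));c=P@M[:3,:3].T+M[:3,3];c=c*[1,-1,-1];K=p['intrinsics']
    h=np.hypot(c[:,0],c[:,1])+1e-12;th=np.arctan2(h,c[:,2])
    return np.c_[K[0][0]*th*c[:,0]/h+K[0][2],K[1][1]*th*c[:,1]/h+K[1][2]]
E
python3 -c "
from h import *
plan(.582,-.169,.2,.285)"
```

```text
t 2.0 pos [ 0.2527 -0.6259  0.2313] psi 0.3838 tilt [-0.  0.] w 0.997
N 15 az 0.38 t [ 0.0308 -0.0215  0.0021]
```

>>> drive_tool([
  [0, 0, 0.38, 0.0308, -0.0215, 0.0021, 1],
  [0, 0, 0.38, 0.0308, -0.0215, 0.0021, 1],
  [0, 0, 0.38, 0.0308, -0.0215, 0.0021, 1],
  [0, 0, 0.38, 0.0308, -0.0215, 0.0021, 1],
  [0, 0, 0.38, 0.0308, -0.0215, 0.0021, 1],
  [0, 0, 0.38, 0.0308, -0.0215, 0.0021, 1],
  [0, 0, 0.38, 0.0308, -0.0215, 0.0021, 1],
  [0, 0, 0.38, 0.0308, -0.0215, 0.0021, 1],
], force=40)

```text
time: 2.67
tool_pos: [0.4233, -0.3765, 0.2147]
tcp_rot: [3.098, 0.516, 0.001]
wrist_force: [0.2, 0.5, -0.5]
width: 0.999
grip_force: 0.0
```

>>> drive_tool([
  [0, 0, 0.38, 0.0308, -0.0215, 0.0021, 1],
  [0, 0, 0.38, 0.0308, -0.0215, 0.0021, 1],
  [0, 0, 0.38, 0.0308, -0.0215, 0.0021, 1],
  [0, 0, 0.38, 0.0308, -0.0215, 0.0021, 1],
  [0, 0, 0.38, 0.0308, -0.0215, 0.0021, 1],
  [0, 0, 0.38, 0.0308, -0.0215, 0.0021, 1],
  [0, 0, 0.38, 0.0308, -0.0215, 0.0021, 1],
  [0, 0, 0, 0, 0, 0, 1],
])

```text
time: 3.33
tool_pos: [0.5852, -0.1635, 0.1996]
tcp_rot: [-3.107, -0.452, -0.004]
wrist_force: [-0.3, -1.5, 0.7]
width: 1.0
grip_force: 0.0
```

```bash
cat >> h.py <<'E'
def look(p,names,z,ys={}):
    for n,g in names.items():
        c=proj(p,np.array([[g[0],g[1],.02]]))[0]
        b=[m for m in masks_of(p,n) if np.hypot((m['bbox'][0]+m['bbox'][2])/2-c[0],(m['bbox'][1]+m['bbox'][3])/2-c[1])<60]
        print(n,'exp px',np.round(c),[(round(float(m['score']),2),np.round(m['bbox']).tolist()) for m in b])
        if b:
            m=min(b,key=lambda m:np.hypot((m['bbox'][0]+m['bbox'][2])/2-c[0],(m['bbox'][1]+m['bbox'][3])/2-c[1]))
            r=fit([p],[m['mask']],n,list(g),z);print('  fit',np.round(r[0],4),round(r[1],3))
E
python3 - <<'E'
from h import *
p=wcam();save(p,'w1.png');print(np.round(p['mount'],3).tolist(),np.round(p['intrinsics'],1).tolist())
look(p,{'big_capacitor':(.582,-.169,0),'toroid':(.587,-.31,0),'transformer':(.456,-.1465,-.74),'long_heat_sink':(.457,-.012,1.11)},.002)
E
```

```text
[[0.001, 0.965, 0.263, 0.066], [1.0, -0.0, -0.001, -0.0], [-0.001, 0.263, -0.965, -0.142], [0.0, 0.0, 0.0, 1.0]] [[309.7, 0.0, 314.3], [0.0, 309.7, 198.2], [0.0, 0.0, 1.0]]
big_capacitor exp px [319. 183.] [(0.61, [296.0, 162.0, 337.0, 210.0])]
  fit [ 0.5813 -0.1671  0.2211] 0.044
toroid exp px [437. 214.] [(0.71, [406.0, 183.0, 461.0, 243.0])]
  fit [ 0.5874 -0.3089  0.1277] 0.168
transformer exp px [270. 277.] [(0.63, [250.0, 248.0, 295.0, 298.0])]
  fit [ 0.4577 -0.146  -0.7134] 0.105
long_heat_sink exp px [167. 244.] [(0.71, [130.0, 208.0, 203.0, 274.0])]
  fit [ 0.4587 -0.0084  1.099 ] 0.084
```

View pics/w1.png

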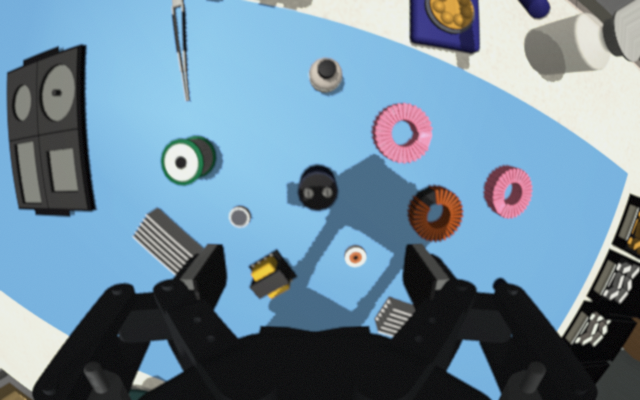

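The wrist picture shows the big capacitor at (317,188), with its screws on top. The copper toroid is at (436,213), the transformer at (271,275), the long heat sink at (166,240) and the tray at far left. The fits agree to about 3 mm.

```bash
python3 -c "
from h import *
plan(.5815,-.1685,.02,.285)"
```

```text
t 3.58 pos [ 0.5812 -0.1697  0.1998] psi 0.2835 tilt [-0.0004 -0.0003] w 1.0
N 5 az -0.02 t [ 0.0001 -0.0002  0.036 ]
```

>>> drive_tool([
  [0, 0, 0, 0, -0.001, 0.03, 1],
  [0, 0, 0, 0, 0, 0.03, 1],
  [0, 0, 0, 0, 0, 0.03, 1],
  [0, 0, 0, 0, 0, 0.03, 1],
  [0, 0, 0, 0, 0, 0.03, 1],
  [0, 0, 0, 0, 0, 0.02, 1],
  [0, 0, 0, 0, 0, 0.01, 1],
  [0, 0, 0, 0, 0, 0, 1],
])

```text
time: 4.25
tool_pos: [0.5786, -0.1684, 0.017]
tcp_rot: [-3.108, -0.442, 0.008]
wrist_force: [-0.8, 0.0, 0.7]
width: 1.003
grip_force: 0.0
```

>>> drive_tool([
  [0, 0, 0, 0, 0, 0, 0],
  [0, 0, 0, 0, 0, 0, 0],
  [0, 0, 0, 0, 0, 0, 0],
  [0, 0, 0, 0, 0, 0, 0],
  [0, 0, 0, 0, 0, 0, 0],
  [0, 0, 0, 0, 0, 0, 0],
  [0, 0, 0, 0, 0, 0, 0],
  [0, 0, 0, 0, 0, 0, 0],
], force=40)

```text
time: 4.92
tool_pos: [0.5833, -0.1684, 0.0221]
tcp_rot: [3.108, 0.445, 0.005]
wrist_force: [0.1, -0.1, 6.7]
width: 0.458
grip_force: 40.7
```

>>> drive_tool([
  [0, 0, 0, 0, 0, -0.01, 0],
  [0, 0, 0, 0, 0, -0.02, 0],
  [0, 0, 0, 0, 0, -0.03, 0],
  [0, 0, 0, 0, 0, -0.03, 0],
  [0, 0, 0, 0, 0, -0.03, 0],
  [0, 0, 0, 0, 0, 0, 0],
])

```text
time: 5.42
tool_pos: [0.586, -0.1692, 0.148]
tcp_rot: [3.104, 0.445, 0.017]
wrist_force: [1.6, -0.3, -0.3]
width: 0.457
grip_force: 40.4
```

```bash
python3 -c "
from h import *
plan(.579,.299,.14,.285)"
```

```text
t 5.42 pos [ 0.586  -0.1692  0.148 ] psi 0.2846 tilt [ 0.0117 -0.0039] w 0.457
N 12 az -0.0 t [ 0.0104 -0.0376  0.0005]
```

>>> drive_tool([
  [0, 0, 0, 0.0107, -0.0374, 0, 0],
  [0, 0, 0, 0.0107, -0.0374, 0, 0],
  [0, 0, 0, 0.0107, -0.0374, 0, 0],
  [0, 0, 0, 0.0107, -0.0374, 0, 0],
  [0, 0, 0, 0.0107, -0.0374, 0, 0],
  [0, 0, 0, 0.0107, -0.0374, 0, 0],
  [0, 0, 0, 0.0107, -0.0374, 0, 0],
  [0, 0, 0, 0.0107, -0.0374, 0, 0],
])

```text
time: 6.08
tool_pos: [0.5788, 0.1452, 0.1396]
tcp_rot: [3.11, 0.445, -0.001]
wrist_force: [1.1, -0.0, -1.1]
width: 0.458
grip_force: 40.7
```

>>> drive_tool([
  [0, 0, 0, 0.0107, -0.0374, 0, 0],
  [0, 0, 0, 0.0107, -0.0374, 0, 0],
  [0, 0, 0, 0.0107, -0.0374, 0, 0],
  [0, 0, 0, 0.0107, -0.0374, 0, 0],
  [0, 0, 0, 0, 0, 0, 0],
  [0, 0, 0, 0, 0, 0, 0],
  [0, 0, 0, 0, 0, 0, 0],
])

```text
time: 6.67
tool_pos: [0.5781, 0.2988, 0.1392]
tcp_rot: [3.109, 0.447, -0.002]
wrist_force: [0.3, -0.9, -1.8]
width: 0.456
grip_force: 40.9
```

Run:
```python
from h import *
p=wcam();save(p,'w2.png');plan(.579,.299,.14,.285)
for n in ['nest_small_round','nest_long','nest_large_round','nest_square']:
    print(n,[(round(float(m['score']),2),np.round(m['bbox']).tolist()) for m in masks_of(p,n)])
# overlay predicted pockets
im=cv2.resize(p['color'][:,:,::-1].copy(),None,fx=1.25,fy=1.25)
c,s=np.cos(.285),np.sin(.285)
t=np.linspace(0,2*np.pi,40)
def dr(o,L): 
    P=np.array([[o[0]+c*a-s*b,o[1]+s*a+c*b,.016] for a,b in L]);q=proj(p,P)*1.25
    cv2.polylines(im,[np.round(q).astype(np.int32)],True,(0,0,255),1)
dr((.579,.299),np.c_[.028*np.cos(t),.028*np.sin(t)]);dr((.6043,.2127),np.c_[.04*np.cos(t),.04*np.sin(t)])
dr((.4735,.2675),[(.048,.028),(-.048,.028),(-.048,-.028),(.048,-.028)]);dr((.499,.1813),[(.03,.03),(-.03,.03),(-.03,-.03),(.03,-.03)])
cv2.imwrite('pics/w2o.png',im)
```

```text
t 6.72 pos [0.5783 0.298  0.1392] psi 0.2843 tilt [-0.0012 -0.0011] w 0.456
N 1 az -0.04 t [ 0.0009 -0.0007 -0.0008]
nest_small_round [(0.56, [266.0, 126.0, 369.0, 245.0]), (0.19, [273.0, 300.0, 357.0, 332.0])]
nest_long [(0.96, [273.0, 298.0, 358.0, 333.0])]
nest_large_round [(0.68, [362.0, 126.0, 461.0, 245.0])]
nest_square [(0.81, [358.0, 238.0, 452.0, 326.0])]
```

View pics/w2o.png

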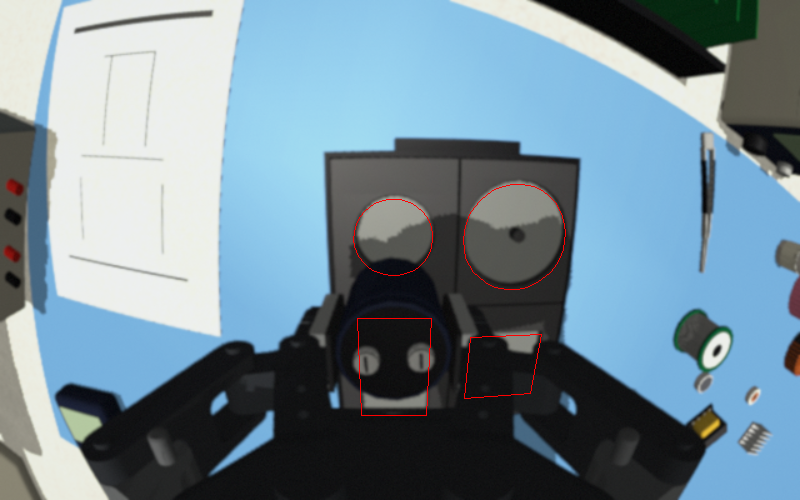

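The overlay puts all four predicted pockets within about 2 mm of the ones seen. The capacitor hangs upright above its pocket.

>>> drive_tool([
  [0, 0, 0, 0.001, 0, 0.03, 0],
  [0, 0, 0, 0, 0, 0.03, 0],
  [0, 0, 0, 0, 0, 0.02, 0],
  [0, 0, 0, 0, 0, 0.01, 0],
  [0, 0, 0, 0, 0, 0.006, 0],
  [0, 0, 0, 0, 0, 0.006, 0],
  [0, 0, 0, 0, 0, 0.003, 0],
  [0, 0, 0, 0, 0, 0, 0],
])

```text
time: 7.58
tool_pos: [0.5805, 0.2993, 0.0353]
tcp_rot: [-3.11, -0.445, -0.002]
wrist_force: [-0.3, -0.4, -1.5]
width: 0.455
grip_force: 40.9
```

>>> drive_tool([
  [0, 0, 0, 0, 0, 0.002, 0],
  [0, 0, 0, 0, 0, 0.001, 0],
  [0, 0, 0, 0, 0, 0, 0],
  [0, 0, 0, 0, 0, 0, 0],
])

```text
time: 7.92
tool_pos: [0.5801, 0.2994, 0.0323]
tcp_rot: [-3.11, -0.445, -0.001]
wrist_force: [-0.4, -0.7, -1.2]
width: 0.455
grip_force: 40.9
```

>>> drive_tool([
  [0, 0, 0, 0, 0, 0.001, 0],
  [0, 0, 0, 0, 0, 0.001, 0],
  [0, 0, 0, 0, 0, 0.001, 0],
  [0, 0, 0, 0, 0, 0, 0],
  [0, 0, 0, 0, 0, 0, 0],
])

```text
time: 8.33
tool_pos: [0.5797, 0.2992, 0.0286]
tcp_rot: [3.11, 0.445, -0.001]
wrist_force: [0.6, 0.1, -1.7]
width: 0.454
grip_force: 40.9
```

>>> drive_tool([
  [0, 0, 0, 0, 0, 0.001, 0],
  [0, 0, 0, 0, 0, 0, 0],
  [0, 0, 0, 0, 0, 0, 0],
])

```text
time: 8.58
tool_pos: [0.58, 0.2993, 0.0281]
tcp_rot: [-3.11, -0.445, -0.0]
wrist_force: [-1.9, -0.7, 1.4]
width: 0.455
grip_force: 41.0
```

>>> drive_tool([
  [0, 0, 0, 0, 0, 0.001, 0],
  [0, 0, 0, 0, 0, 0, 0],
  [0, 0, 0, 0, 0, 0, 0],
])

```text
time: 8.83
tool_pos: [0.58, 0.2993, 0.0281]
tcp_rot: [-3.11, -0.445, -0.0]
wrist_force: [-3.8, -2.0, 6.8]
width: 0.456
grip_force: 41.7
```

>>> drive_tool([
  [0, 0, 0, 0, 0, 0, 0.6],
  [0, 0, 0, 0, 0, 0, 0.8],
  [0, 0, 0, 0, 0, 0, 1],
  [0, 0, 0, 0, 0, 0, 1],
  [0, 0, 0, 0, 0, -0.02, 1],
  [0, 0, 0, 0, 0, -0.04, 1],
  [0, 0, 0, 0, 0, -0.04, 1],
  [0, 0, 0, 0, 0, -0.04, 1],
])

```text
time: 9.5
tool_pos: [0.5791, 0.2989, 0.1672]
tcp_rot: [3.109, 0.445, -0.003]
wrist_force: [1.4, 1.0, 0.1]
width: 1.0
grip_force: 0.0
```

```bash
python3 -c "
from h import *
plan(.458,-.01,.165,1.105)"
```

```text
t 9.5 pos [0.5791 0.2989 0.1672] psi 0.2843 tilt [-0.0019 -0.0008] w 1.0
N 9 az -5.22 t [-0.0324  0.0197  0.0003]
```

>>> drive_tool([
  [0, 0, -5.22, -0.0324, 0.0197, 0, 1],
  [0, 0, -5.22, -0.0324, 0.0197, 0, 1],
  [0, 0, -5.22, -0.0324, 0.0197, 0, 1],
  [0, 0, -5.22, -0.0324, 0.0197, 0, 1],
  [0, 0, -5.22, -0.0324, 0.0197, 0, 1],
  [0, 0, -5.22, -0.0324, 0.0197, 0, 1],
  [0, 0, -5.22, -0.0324, 0.0197, 0, 1],
  [0, 0, -5.22, -0.0324, 0.0197, 0, 1],
])

```text
time: 10.17
tool_pos: [0.457, 0.0271, 0.1667]
tcp_rot: [-2.743, -1.532, -0.0]
wrist_force: [0.3, -0.7, -0.7]
width: 0.999
grip_force: 0.0
```

>>> drive_tool([
  [0, 0, -5.22, -0.0324, 0.0197, 0, 1],
  [0, 0, 0, 0, 0, 0, 1],
  [0, 0, 0, 0, 0, 0, 1],
  [0, 0, 0, 0, 0, 0, 1],
])

```text
time: 10.5
tool_pos: [0.4581, -0.0095, 0.1668]
tcp_rot: [-2.676, -1.644, -0.001]
wrist_force: [0.8, -0.3, 0.2]
width: 1.005
grip_force: 0.0
```

Run:
```python
from h import *
plan(.458,-.01,.165,1.105)
p=wcam();save(p,'w3.png')
look(p,{'transformer':(.456,-.1465,-.74),'long_heat_sink':(.457,-.012,1.11)},.002)
```

```text
t 10.5 pos [ 0.4581 -0.0095  0.1668] psi 1.1018 tilt [0.0001 0.0006] w 1.005
N 1 az -0.18 t [-0.0004  0.0002  0.0018]
transformer exp px [369. 295.] [(0.69, [347.0, 269.0, 391.0, 315.0])]
  fit [ 0.457  -0.1459 -0.6553] 0.098
long_heat_sink exp px [315. 189.] [(0.88, [290.0, 144.0, 337.0, 231.0])]
  fit [ 0.4582 -0.0095  1.1192] 0.083
```

View pics/w3.png

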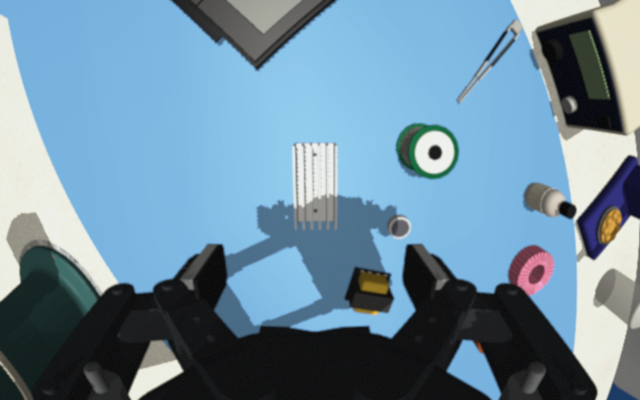

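The long heat sink is at (315,187), centred and aligned between the fingers.

>>> drive_tool([
  [0, 0, -0.5, 0, 0, 0.035, 1],
  [0, 0, 0, 0, 0, 0.035, 1],
  [0, 0, 0, 0, 0, 0.035, 1],
  [0, 0, 0, 0, 0, 0.025, 1],
  [0, 0, 0, 0, 0, 0.015, 1],
  [0, 0, 0, 0, 0, 0.008, 1],
  [0, 0, 0, 0, 0, 0.001, 1],
  [0, 0, 0, 0, 0, 0, 1],
])

```text
time: 11.32
tool_pos: [0.4583, -0.0088, 0.0128]
tcp_rot: [-2.666, -1.661, 0.0]
wrist_force: [0.3, -0.3, 0.7]
width: 0.999
grip_force: 0.0
```

>>> drive_tool([
  [0, 0, 0, 0, 0, 0, 0],
  [0, 0, 0, 0, 0, 0, 0],
  [0, 0, 0, 0, 0, 0, 0],
  [0, 0, 0, 0, 0, 0, 0],
  [0, 0, 0, 0, 0, 0, 0],
  [0, 0, 0, 0, 0, 0, 0],
  [0, 0, 0, 0, 0, 0, 0],
  [0, 0, 0, 0, 0, 0, 0],
])

```text
time: 11.98
tool_pos: [0.4592, -0.0096, 0.014]
tcp_rot: [2.667, 1.658, 0.003]
wrist_force: [-0.7, 1.3, 5.5]
width: 0.459
grip_force: 42.0
```

>>> drive_tool([
  [0, 0, 0, 0, 0, -0.01, 0],
  [0, 0, 0, 0, 0, -0.02, 0],
  [0, 0, 0, 0, 0, -0.03, 0],
  [0, 0, 0, 0, 0, -0.03, 0],
  [0, 0, 0, 0, 0, -0.02, 0],
  [0, 0, 0, 0, 0, -0.01, 0],
  [0, 0, 0, 0, 0, 0, 0],
  [0, 0, 0, 0, 0, 0, 0],
])

```text
time: 12.65
tool_pos: [0.4578, -0.0096, 0.1327]
tcp_rot: [2.667, 1.659, 0.0]
wrist_force: [-0.7, -0.1, -2.6]
width: 0.454
grip_force: 41.2
```

```bash
python3 -c "
from h import *
plan(.4735,.2675,.13,.285)"
```

```text
t 12.65 pos [ 0.4578 -0.0096  0.1327] psi 1.1129 tilt [ 0.0004 -0.    ] w 0.454
N 8 az 5.93 t [ 0.0258 -0.0247  0.0003]
```

>>> drive_tool([
  [0, 0, 5.93, 0.0258, -0.0247, 0, 0],
  [0, 0, 5.93, 0.0258, -0.0247, 0, 0],
  [0, 0, 5.93, 0.0258, -0.0247, 0, 0],
  [0, 0, 5.93, 0.0258, -0.0247, 0, 0],
  [0, 0, 5.93, 0.0258, -0.0247, 0, 0],
  [0, 0, 5.93, 0.0258, -0.0247, 0, 0],
  [0, 0, 5.93, 0.0258, -0.0247, 0, 0],
  [0, 0, 5.93, 0.0258, -0.0247, 0, 0],
])

```text
time: 13.32
tool_pos: [0.4712, 0.2687, 0.1297]
tcp_rot: [3.109, 0.44, -0.008]
wrist_force: [0.5, -0.2, -0.9]
width: 0.459
grip_force: 41.1
```

>>> drive_tool([
  [0, 0, 0, 0, 0, 0, 0],
  [0, 0, 0, 0, 0, 0, 0],
  [0, 0, 0, 0, 0, 0, 0],
  [0, 0, 0, 0, 0, 0, 0],
])

```text
time: 13.65
tool_pos: [0.4721, 0.2661, 0.131]
tcp_rot: [3.108, 0.447, -0.006]
wrist_force: [-0.4, 0.5, -1.5]
width: 0.455
grip_force: 41.2
```

```bash
cat >> h.py <<'E'
NEST=dict(s=(.579,.299),L=(.6043,.2127),l=(.4735,.2675),q=(.499,.1813))
def overlay(p,fn,yw=.285):
    im=cv2.resize(p['color'][:,:,::-1].copy(),None,fx=1.25,fy=1.25);c,s=np.cos(yw),np.sin(yw);t=np.linspace(0,2*np.pi,40)
    sh=dict(s=np.c_[.028*np.cos(t),.028*np.sin(t)],L=np.c_[.04*np.cos(t),.04*np.sin(t)],l=[(.048,.028),(-.048,.028),(-.048,-.028),(.048,-.028)],q=[(.03,.03),(-.03,.03),(-.03,-.03),(.03,-.03)])
    for k,o in NEST.items():
        P=np.array([[o[0]+c*a-s*b,o[1]+s*a+c*b,.016] for a,b in sh[k]])
        cv2.polylines(im,[np.round(proj(p,P)*1.25).astype(np.int32)],True,(0,0,255),1)
    cv2.imwrite('pics/'+fn,im)
E
python3 - <<'E'
from h import *
plan(.4735,.2675,.13,.285);p=wcam();overlay(p,'w4o.png')
E
```

```text
t 13.65 pos [0.4721 0.2661 0.131 ] psi 0.2854 tilt [-0.0033 -0.0019] w 0.455
N 1 az 0.02 t [ 0.0017 -0.0009  0.001 ]
```

View pics/w4o.png

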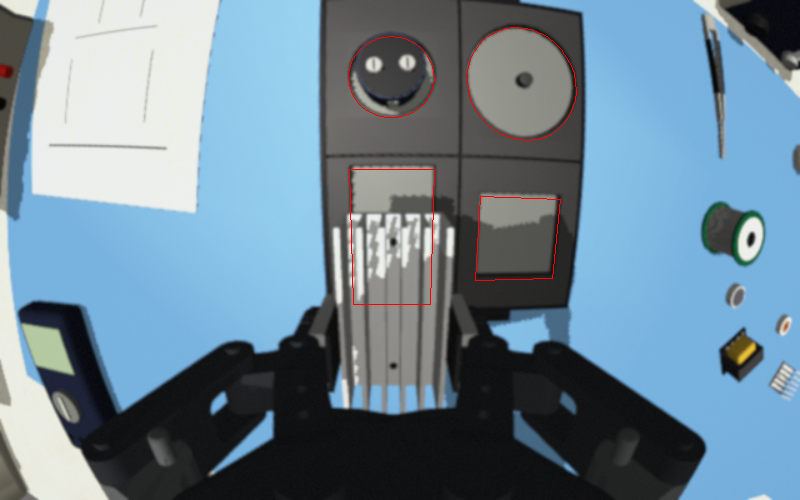

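The capacitor stands in its pocket at (392,70). The heat sink is held level and aligned with the long pocket, whose edges match the overlay.

>>> drive_tool([
  [0, 0, 0, 0.001, -0.001, 0.03, 0],
  [0, 0, 0, 0, 0, 0.03, 0],
  [0, 0, 0, 0, 0, 0.02, 0],
  [0, 0, 0, 0, 0, 0.012, 0],
  [0, 0, 0, 0, 0, 0.006, 0],
  [0, 0, 0, 0, 0, 0.004, 0],
  [0, 0, 0, 0, 0, 0.003, 0],
  [0, 0, 0, 0, 0, 0, 0],
])

```text
time: 14.37
tool_pos: [0.4751, 0.2691, 0.0285]
tcp_rot: [-3.109, -0.446, -0.002]
wrist_force: [0.0, 0.3, -1.3]
width: 0.457
grip_force: 41.2
```

>>> drive_tool([
  [0, 0, 0, 0, 0, 0.001, 0],
  [0, 0, 0, 0, 0, 0.001, 0],
  [0, 0, 0, 0, 0, 0.001, 0],
  [0, 0, 0, 0, 0, 0, 0],
  [0, 0, 0, 0, 0, 0, 0],
])

```text
time: 14.78
tool_pos: [0.4745, 0.2691, 0.025]
tcp_rot: [-3.11, -0.447, -0.001]
wrist_force: [-0.2, -0.9, -1.6]
width: 0.457
grip_force: 41.2
```

>>> drive_tool([
  [0, 0, 0, 0, 0, 0.001, 0],
  [0, 0, 0, 0, 0, 0, 0],
  [0, 0, 0, 0, 0, 0, 0],
])

```text
time: 15.03
tool_pos: [0.4742, 0.2689, 0.0237]
tcp_rot: [3.11, 0.447, -0.0]
wrist_force: [0.5, 0.3, -0.7]
width: 0.456
grip_force: 41.2
```

>>> drive_tool([
  [0, 0, 0, 0, 0, 0.001, 0],
  [0, 0, 0, 0, 0, 0.001, 0],
  [0, 0, 0, 0, 0, 0, 0],
  [0, 0, 0, 0, 0, 0, 0],
])

```text
time: 15.37
tool_pos: [0.4742, 0.2689, 0.0216]
tcp_rot: [3.11, 0.447, -0.001]
wrist_force: [-0.2, -0.4, -1.6]
width: 0.455
grip_force: 41.2
```

>>> drive_tool([
  [0, 0, 0, 0, 0, 0.001, 0],
  [0, 0, 0, 0, 0, 0, 0],
  [0, 0, 0, 0, 0, 0, 0],
])

```text
time: 15.62
tool_pos: [0.4743, 0.2689, 0.0207]
tcp_rot: [3.11, 0.447, -0.0]
wrist_force: [-0.0, -0.0, -0.9]
width: 0.458
grip_force: 41.2
```

>>> drive_tool([
  [0, 0, 0, 0, 0, 0.001, 0],
  [0, 0, 0, 0, 0, 0, 0],
  [0, 0, 0, 0, 0, 0, 0],
])

```text
time: 15.87
tool_pos: [0.4745, 0.269, 0.0201]
tcp_rot: [-3.11, -0.447, -0.001]
wrist_force: [0.2, -0.3, 1.9]
width: 0.459
grip_force: 41.6
```

>>> drive_tool([
  [0, 0, 0, 0, 0, 0, 0.6],
  [0, 0, 0, 0, 0, 0, 0.8],
  [0, 0, 0, 0, 0, 0, 1],
  [0, 0, 0, 0, 0, 0, 1],
  [0, 0, 0, 0, 0, -0.02, 1],
  [0, 0, 0, 0, 0, -0.04, 1],
  [0, 0, 0, 0, 0, -0.04, 1],
  [0, 0, 0, 0, 0, -0.04, 1],
])

```text
time: 16.53
tool_pos: [0.4736, 0.2685, 0.1606]
tcp_rot: [3.109, 0.447, -0.003]
wrist_force: [0.7, -0.8, -0.1]
width: 1.004
grip_force: 0.0
```

```bash
python3 -c "
from h import *
plan(.587,-.3095,.165,1.4)"
```

```text
t 16.53 pos [0.4736 0.2685 0.1606] psi 0.2853 tilt [-0.0016 -0.0008] w 1.004
N 16 az -3.99 t [-0.0223  0.0317 -0.0003]
```

>>> drive_tool([
  [0, 0, -3.99, -0.0223, 0.0317, 0, 1],
  [0, 0, -3.99, -0.0223, 0.0317, 0, 1],
  [0, 0, -3.99, -0.0223, 0.0317, 0, 1],
  [0, 0, -3.99, -0.0223, 0.0317, 0, 1],
  [0, 0, -3.99, -0.0223, 0.0317, 0, 1],
  [0, 0, -3.99, -0.0223, 0.0317, 0, 1],
  [0, 0, -3.99, -0.0223, 0.0317, 0, 1],
  [0, 0, -3.99, -0.0223, 0.0317, 0, 1],
])

```text
time: 17.2
tool_pos: [0.4479, -0.0378, 0.16]
tcp_rot: [2.864, 1.29, 0.001]
wrist_force: [0.6, 0.4, -0.2]
width: 0.996
grip_force: 0.0
```

>>> drive_tool([
  [0, 0, -3.99, -0.0223, 0.0317, 0, 1],
  [0, 0, -3.99, -0.0223, 0.0317, 0, 1],
  [0, 0, -3.99, -0.0223, 0.0317, 0, 1],
  [0, 0, -3.99, -0.0223, 0.0317, 0, 1],
  [0, 0, -3.99, -0.0223, 0.0317, 0, 1],
  [0, 0, -3.99, -0.0223, 0.0317, 0, 1],
  [0, 0, -3.99, -0.0223, 0.0317, 0, 1],
  [0, 0, -3.99, -0.0223, 0.0317, 0, 1],
])

```text
time: 17.87
tool_pos: [0.5884, -0.3108, 0.1594]
tcp_rot: [-2.401, -2.026, 0.0]
wrist_force: [0.9, 0.8, -0.0]
width: 1.0
grip_force: 0.0
```

>>> drive_tool([
  [0, 0, 0, 0, 0, 0, 1],
  [0, 0, 0, 0, 0, 0, 1],
  [0, 0, 0, 0, 0, 0, 1],
])

```text
time: 18.12
tool_pos: [0.5875, -0.3082, 0.1589]
tcp_rot: [-2.403, -2.021, 0.001]
wrist_force: [-0.8, -0.2, 0.1]
width: 0.997
grip_force: 0.0
```

Run:
```python
from h import *
p=wcam();save(p,'w5.png')
look(p,{'transformer':(.457,-.146,-.7),'toroid':(.587,-.3095,0)},.002);plan(.587,-.3095,.02,1.4)
```

```text
transformer exp px [155.  53.] [(0.88, [128.0, 31.0, 190.0, 82.0])]
  fit [ 0.4572 -0.1457 -0.7143] 0.091
toroid exp px [315. 189.] [(0.6, [281.0, 149.0, 346.0, 222.0])]
  fit [ 0.5875 -0.3074 -0.0702] 0.209
t 18.27 pos [ 0.5874 -0.3073  0.16  ] psi 1.4001 tilt [-0.0004  0.0004] w 1.0
N 4 az 0.0 t [-0.0006  0.      0.035 ]
```

View pics/w5.png

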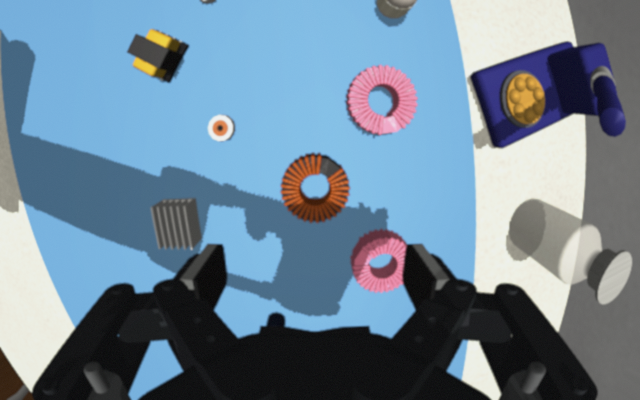

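The copper toroid is centred at (315,187). The pink rings at (381,100) and (378,261) are clear of the finger paths.

>>> drive_tool([
  [0, 0, 0, 0, 0, 0.035, 1],
  [0, 0, 0, 0, 0, 0.035, 1],
  [0, 0, 0, 0, 0, 0.035, 1],
  [0, 0, 0, 0, 0, 0.025, 1],
  [0, 0, 0, 0, 0, 0.012, 1],
  [0, 0, 0, 0, 0, 0.008, 1],
  [0, 0, 0, 0, 0, 0.002, 1],
  [0, 0, 0, 0, 0, 0, 1],
])

```text
time: 18.93
tool_pos: [0.5889, -0.3087, 0.0089]
tcp_rot: [2.402, 2.023, 0.001]
wrist_force: [0.2, -0.5, 0.3]
width: 1.001
grip_force: 0.0
```

>>> drive_tool([
  [0, 0, 0, 0, 0, 0, 0],
  [0, 0, 0, 0, 0, 0, 0],
  [0, 0, 0, 0, 0, 0, 0],
  [0, 0, 0, 0, 0, 0, 0],
  [0, 0, 0, 0, 0, 0, 0],
  [0, 0, 0, 0, 0, 0, 0],
], force=50)

```text
time: 19.43
tool_pos: [0.5901, -0.3097, 0.0109]
tcp_rot: [2.4, 2.021, 0.002]
wrist_force: [-0.5, 0.3, 5.5]
width: 0.736
grip_force: 55.0
```

>>> drive_tool([
  [0, 0, 0, 0, 0, -0.01, 0],
  [0, 0, 0, 0, 0, -0.02, 0],
  [0, 0, 0, 0, 0, -0.03, 0],
  [0, 0, 0, 0, 0, -0.03, 0],
  [0, 0, 0, 0, 0, -0.02, 0],
  [0, 0, 0, 0, 0, -0.01, 0],
  [0, 0, 0, 0, 0, 0, 0],
  [0, 0, 0, 0, 0, 0, 0],
])

```text
time: 20.1
tool_pos: [0.5882, -0.3087, 0.1283]
tcp_rot: [2.403, 2.023, 0.001]
wrist_force: [-0.1, -0.2, -1.4]
width: 0.735
grip_force: 55.1
```

```bash
python3 -c "
from h import *
plan(.6043,.2127,.13,1.4)"
```

```text
t 20.1 pos [ 0.5882 -0.3087  0.1283] psi 1.3994 tilt [ 0.0009 -0.0005] w 0.735
N 14 az -0.0 t [ 0.0369 -0.0052 -0.0001]
```

>>> drive_tool([
  [0, 0, 0, 0.0369, -0.0052, 0, 0],
  [0, 0, 0, 0.0369, -0.0052, 0, 0],
  [0, 0, 0, 0.0369, -0.0052, 0, 0],
  [0, 0, 0, 0.0369, -0.0052, 0, 0],
  [0, 0, 0, 0.0369, -0.0052, 0, 0],
  [0, 0, 0, 0.0369, -0.0052, 0, 0],
  [0, 0, 0, 0.0369, -0.0052, 0, 0],
  [0, 0, 0, 0.0369, -0.0052, 0, 0],
])

```text
time: 20.77
tool_pos: [0.5952, -0.0088, 0.1249]
tcp_rot: [-2.401, -2.021, 0.005]
wrist_force: [0.1, 0.0, -0.9]
width: 0.733
grip_force: 55.1
```

>>> drive_tool([
  [0, 0, 0, 0.0369, -0.0052, 0, 0],
  [0, 0, 0, 0.0369, -0.0052, 0, 0],
  [0, 0, 0, 0.0369, -0.0052, 0, 0],
  [0, 0, 0, 0.0369, -0.0052, 0, 0],
  [0, 0, 0, 0.0369, -0.0052, 0, 0],
  [0, 0, 0, 0.0369, -0.0052, 0, 0],
  [0, 0, 0, 0, 0, 0, 0],
  [0, 0, 0, 0, 0, 0, 0],
])

```text
time: 21.43
tool_pos: [0.6025, 0.2145, 0.1249]
tcp_rot: [-2.398, -2.027, 0.007]
wrist_force: [0.2, -1.6, -1.6]
width: 0.728
grip_force: 55.1
```

>>> drive_tool([
  [0, 0, 0, 0, 0, 0, 0],
  [0, 0, 0, 0, 0, 0, 0],
])

```text
time: 21.6
tool_pos: [0.6035, 0.2114, 0.1262]
tcp_rot: [-2.404, -2.022, 0.005]
wrist_force: [-0.3, -0.1, -1.6]
width: 0.729
grip_force: 55.1
```

Run:
```python
from h import *
plan(.6043,.2127,.13,1.4);p=wcam();overlay(p,'w6o.png')
```

```text
t 21.6 pos [0.6035 0.2114 0.1262] psi 1.3987 tilt [-0.0027 -0.0013] w 0.729
N 1 az -0.08 t [ 0.0015  0.0006 -0.0038]
```

View pics/w6o.png

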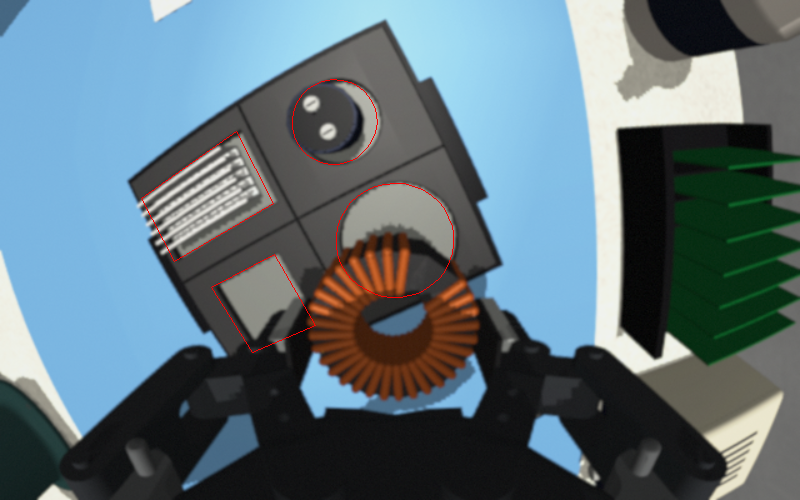

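The toroid is held at (395,320). The large round pocket matches the overlay, and the heat sink and capacitor sit flat in theirs.

>>> drive_tool([
  [0, 0, 0, 0.001, 0.001, 0.03, 0],
  [0, 0, 0, 0, 0, 0.03, 0],
  [0, 0, 0, 0, 0, 0.02, 0],
  [0, 0, 0, 0, 0, 0.01, 0],
  [0, 0, 0, 0, 0, 0.006, 0],
  [0, 0, 0, 0, 0, 0.004, 0],
  [0, 0, 0, 0, 0, 0.002, 0],
  [0, 0, 0, 0, 0, 0, 0],
])

```text
time: 22.32
tool_pos: [0.6066, 0.2136, 0.0268]
tcp_rot: [2.403, 2.022, 0.003]
wrist_force: [-0.1, 0.8, -0.8]
width: 0.731
grip_force: 55.1
```

>>> drive_tool([
  [0, 0, 0, 0, 0, 0, 0],
  [0, 0, 0, 0, 0, 0, 0],
  [0, 0, 0, 0, 0, 0.001, 0],
  [0, 0, 0, 0, 0, 0.001, 0],
  [0, 0, 0, 0, 0, 0, 0],
  [0, 0, 0, 0, 0, 0, 0],
])

```text
time: 22.82
tool_pos: [0.6055, 0.2137, 0.0238]
tcp_rot: [-2.403, -2.023, 0.0]
wrist_force: [-0.5, -0.3, -0.8]
width: 0.732
grip_force: 55.1
```

>>> drive_tool([
  [0, 0, 0, 0, 0, 0.001, 0],
  [0, 0, 0, 0, 0, 0, 0],
  [0, 0, 0, 0, 0, 0, 0],
])

```text
time: 23.07
tool_pos: [0.6055, 0.2136, 0.0226]
tcp_rot: [-2.403, -2.023, 0.0]
wrist_force: [0.3, -0.6, -0.6]
width: 0.73
grip_force: 55.1
```

>>> drive_tool([
  [0, 0, 0, 0, 0, 0.001, 0],
  [0, 0, 0, 0, 0, 0.001, 0],
  [0, 0, 0, 0, 0, 0.001, 0],
  [0, 0, 0, 0, 0, 0, 0],
  [0, 0, 0, 0, 0, 0, 0],
])

```text
time: 23.48
tool_pos: [0.6055, 0.2136, 0.0196]
tcp_rot: [-2.403, -2.023, 0.0]
wrist_force: [-0.1, 0.0, -1.4]
width: 0.731
grip_force: 55.1
```

>>> drive_tool([
  [0, 0, 0, 0, 0, 0.001, 0],
  [0, 0, 0, 0, 0, 0, 0],
  [0, 0, 0, 0, 0, 0, 0],
])

```text
time: 23.73
tool_pos: [0.6056, 0.2136, 0.0187]
tcp_rot: [-2.403, -2.023, 0.0]
wrist_force: [-0.9, 0.8, -1.8]
width: 0.733
grip_force: 55.1
```

>>> drive_tool([
  [0, 0, 0, 0, 0, 0.001, 0],
  [0, 0, 0, 0, 0, 0, 0],
  [0, 0, 0, 0, 0, 0, 0],
])

```text
time: 23.98
tool_pos: [0.6055, 0.2136, 0.0177]
tcp_rot: [-2.403, -2.023, 0.0]
wrist_force: [0.1, 1.2, -1.8]
width: 0.732
grip_force: 55.1
```

>>> drive_tool([
  [0, 0, 0, 0, 0, 0.001, 0],
  [0, 0, 0, 0, 0, 0, 0],
  [0, 0, 0, 0, 0, 0, 0],
])

```text
time: 24.23
tool_pos: [0.6058, 0.2137, 0.0169]
tcp_rot: [2.403, 2.023, 0.001]
wrist_force: [0.1, 0.6, 0.1]
width: 0.729
grip_force: 55.2
```

>>> drive_tool([
  [0, 0, 0, 0, 0, 0.001, 0],
  [0, 0, 0, 0, 0, 0, 0],
  [0, 0, 0, 0, 0, 0, 0],
])

```text
time: 24.48
tool_pos: [0.6058, 0.2137, 0.0169]
tcp_rot: [2.403, 2.023, 0.0]
wrist_force: [-2.6, -1.2, 5.4]
width: 0.733
grip_force: 55.7
```

>>> drive_tool([
  [0, 0, 0, 0, 0, 0, 0.8],
  [0, 0, 0, 0, 0, 0, 0.9],
  [0, 0, 0, 0, 0, 0, 1],
  [0, 0, 0, 0, 0, 0, 1],
  [0, 0, 0, 0, 0, -0.02, 1],
  [0, 0, 0, 0, 0, -0.04, 1],
  [0, 0, 0, 0, 0, -0.04, 1],
  [0, 0, 0, 0, 0, -0.04, 1],
])

```text
time: 25.15
tool_pos: [0.6048, 0.2134, 0.1563]
tcp_rot: [-2.403, -2.023, 0.003]
wrist_force: [0.9, 0.3, 0.6]
width: 0.998
grip_force: 0.0
```

```bash
python3 -c "
from h import *
plan(.4575,-.146,.157,.857)"
```

```text
t 25.15 pos [0.6048 0.2134 0.1563] psi 1.3996 tilt [-0.0021 -0.0006] w 0.998
N 10 az 3.11 t [-0.0393  0.001  -0.    ]
```

>>> drive_tool([
  [0, 0, 3.11, -0.0393, 0.001, 0, 1],
  [0, 0, 3.11, -0.0393, 0.001, 0, 1],
  [0, 0, 3.11, -0.0393, 0.001, 0, 1],
  [0, 0, 3.11, -0.0393, 0.001, 0, 1],
  [0, 0, 3.11, -0.0393, 0.001, 0, 1],
  [0, 0, 3.11, -0.0393, 0.001, 0, 1],
  [0, 0, 3.11, -0.0393, 0.001, 0, 1],
  [0, 0, 3.11, -0.0393, 0.001, 0, 1],
])

```text
time: 25.82
tool_pos: [0.5021, -0.0827, 0.1559]
tcp_rot: [2.784, 1.454, 0.001]
wrist_force: [1.0, -0.8, 0.3]
width: 1.002
grip_force: 0.0
```

>>> drive_tool([
  [0, 0, 3.11, -0.0393, 0.001, 0, 1],
  [0, 0, 3.11, -0.0393, 0.001, 0, 1],
  [0, 0, 0, 0, 0, 0, 1],
  [0, 0, 0, 0, 0, 0, 1],
  [0, 0, 0, 0, 0, 0, 1],
])

```text
time: 26.23
tool_pos: [0.4582, -0.1456, 0.1559]
tcp_rot: [2.858, 1.304, 0.001]
wrist_force: [0.5, 0.1, 0.4]
width: 1.001
grip_force: 0.0
```

Run:
```python
from h import *
p=wcam();save(p,'w7.png')
look(p,{'transformer':(.4575,-.146,-.7)},.002);plan(.4575,-.146,.012,.857)
```

```text
transformer exp px [314. 189.] [(0.62, [289.0, 164.0, 336.0, 214.0])]
  fit [ 0.4569 -0.1454 -0.6955] 0.084
t 26.33 pos [ 0.4587 -0.1448  0.1559] psi 0.8583 tilt [0.0005 0.0002] w 1.0
N 4 az 0.02 t [-0.0004 -0.      0.036 ]
```

View pics/w7.png

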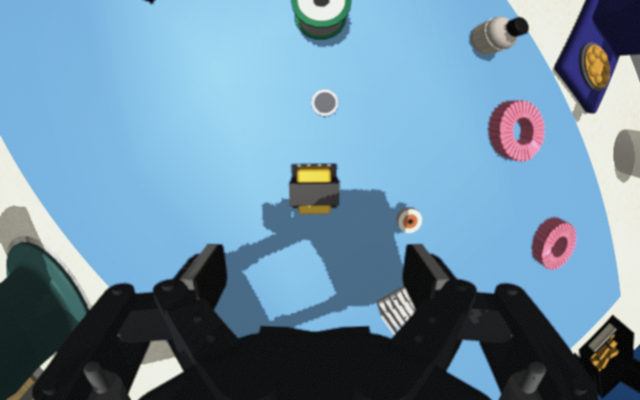

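The transformer is at (314,189), with its core lying along the closing line.

>>> drive_tool([
  [0, 0, 0, 0, 0, 0.035, 1],
  [0, 0, 0, 0, 0, 0.035, 1],
  [0, 0, 0, 0, 0, 0.035, 1],
  [0, 0, 0, 0, 0, 0.02, 1],
  [0, 0, 0, 0, 0, 0.012, 1],
  [0, 0, 0, 0, 0, 0.005, 1],
  [0, 0, 0, 0, 0, 0.001, 1],
  [0, 0, 0, 0, 0, 0, 1],
])

```text
time: 27.0
tool_pos: [0.4588, -0.1449, 0.013]
tcp_rot: [2.857, 1.307, 0.0]
wrist_force: [0.2, 0.1, -0.4]
width: 1.002
grip_force: 0.0
```

>>> drive_tool([
  [0, 0, 0, 0, 0, 0, 0],
  [0, 0, 0, 0, 0, 0, 0],
  [0, 0, 0, 0, 0, 0, 0],
  [0, 0, 0, 0, 0, 0, 0],
  [0, 0, 0, 0, 0, 0, 0],
  [0, 0, 0, 0, 0, 0, 0],
  [0, 0, 0, 0, 0, 0, 0],
], force=50)

```text
time: 27.58
tool_pos: [0.4591, -0.146, 0.014]
tcp_rot: [2.856, 1.304, 0.003]
wrist_force: [-0.9, 0.8, 6.6]
width: 0.5
grip_force: 52.5
```

>>> drive_tool([
  [0, 0, 0, 0, 0, -0.01, 0],
  [0, 0, 0, 0, 0, -0.02, 0],
  [0, 0, 0, 0, 0, -0.03, 0],
  [0, 0, 0, 0, 0, -0.03, 0],
  [0, 0, 0, 0, 0, -0.02, 0],
  [0, 0, 0, 0, 0, -0.01, 0],
  [0, 0, 0, 0, 0, 0, 0],
  [0, 0, 0, 0, 0, 0, 0],
])

```text
time: 28.25
tool_pos: [0.4577, -0.1455, 0.1326]
tcp_rot: [2.858, 1.305, 0.0]
wrist_force: [-0.1, 1.1, -1.7]
width: 0.505
grip_force: 51.7
```

```bash
python3 -c "
from h import *
plan(.4985,.1813,.13,.285)"
```

```text
t 28.25 pos [ 0.4577 -0.1455  0.1326] psi 0.8566 tilt [ 0.0002 -0.0001] w 0.505
N 9 az 3.64 t [ 0.0247 -0.0277  0.0003]
```

>>> drive_tool([
  [0, 0, 3.64, 0.0247, -0.0277, 0, 0],
  [0, 0, 3.64, 0.0247, -0.0277, 0, 0],
  [0, 0, 3.64, 0.0247, -0.0277, 0, 0],
  [0, 0, 3.64, 0.0247, -0.0277, 0, 0],
  [0, 0, 3.64, 0.0247, -0.0277, 0, 0],
  [0, 0, 3.64, 0.0247, -0.0277, 0, 0],
  [0, 0, 3.64, 0.0247, -0.0277, 0, 0],
  [0, 0, 3.64, 0.0247, -0.0277, 0, 0],
])

```text
time: 28.92
tool_pos: [0.483, 0.1483, 0.13]
tcp_rot: [3.094, 0.54, -0.008]
wrist_force: [0.2, -1.1, -1.2]
width: 0.501
grip_force: 51.7
```

>>> drive_tool([
  [0, 0, 3.64, 0.0247, -0.0277, 0, 0],
  [0, 0, 0, 0, 0, 0, 0],
  [0, 0, 0, 0, 0, 0, 0],
  [0, 0, 0, 0, 0, 0, 0],
  [0, 0, 0, 0, 0, 0, 0],
])

```text
time: 29.33
tool_pos: [0.4976, 0.18, 0.131]
tcp_rot: [3.109, 0.445, -0.006]
wrist_force: [-0.3, 0.5, -1.6]
width: 0.506
grip_force: 51.9
```

Run:
```python
from h import *
plan(.4985,.1813,.13,.285);p=wcam();overlay(p,'w8o.png')
```

```text
t 29.33 pos [0.4976 0.18   0.131 ] psi 0.2847 tilt [-0.0034 -0.0014] w 0.506
N 1 az -0.02 t [ 0.0012 -0.001   0.001 ]
```

View pics/w8o.png

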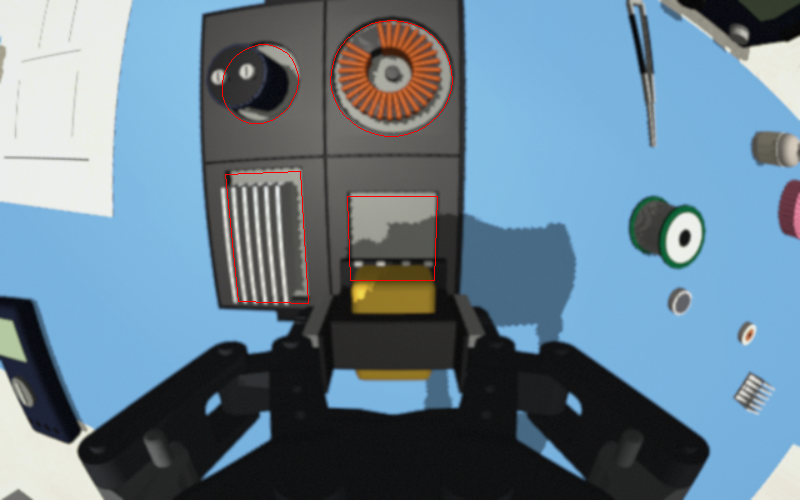

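The toroid lies over its post at (392,72). The transformer is square with its pocket at (392,238).

>>> drive_tool([
  [0, 0, 0, 0, 0, 0.03, 0],
  [0, 0, 0, 0, 0, 0.03, 0],
  [0, 0, 0, 0, 0, 0.02, 0],
  [0, 0, 0, 0, 0, 0.012, 0],
  [0, 0, 0, 0, 0, 0.006, 0],
  [0, 0, 0, 0, 0, 0.004, 0],
  [0, 0, 0, 0, 0, 0.003, 0],
  [0, 0, 0, 0, 0, 0, 0],
])

```text
time: 30.05
tool_pos: [0.5, 0.1814, 0.0284]
tcp_rot: [-3.11, -0.445, -0.002]
wrist_force: [0.6, -0.6, -1.3]
width: 0.507
grip_force: 51.8
```

>>> drive_tool([
  [0, 0, 0, 0, 0, 0.001, 0],
  [0, 0, 0, 0, 0, 0.001, 0],
  [0, 0, 0, 0, 0, 0.001, 0],
  [0, 0, 0, 0, 0, 0.001, 0],
  [0, 0, 0, 0, 0, 0, 0],
  [0, 0, 0, 0, 0, 0, 0],
])

```text
time: 30.55
tool_pos: [0.4992, 0.1814, 0.0238]
tcp_rot: [-3.11, -0.446, -0.0]
wrist_force: [0.7, -0.5, -1.0]
width: 0.504
grip_force: 51.8
```

>>> drive_tool([
  [0, 0, 0, 0, 0, 0.001, 0],
  [0, 0, 0, 0, 0, 0, 0],
  [0, 0, 0, 0, 0, 0.001, 0],
  [0, 0, 0, 0, 0, 0, 0],
  [0, 0, 0, 0, 0, 0, 0],
])

```text
time: 30.97
tool_pos: [0.4991, 0.1814, 0.0217]
tcp_rot: [3.11, 0.446, -0.0]
wrist_force: [-0.3, 0.1, -0.8]
width: 0.504
grip_force: 51.8
```

>>> drive_tool([
  [0, 0, 0, 0, 0, 0.001, 0],
  [0, 0, 0, 0, 0, 0, 0],
  [0, 0, 0, 0, 0, 0, 0],
])

```text
time: 31.22
tool_pos: [0.4992, 0.1814, 0.0207]
tcp_rot: [-3.11, -0.446, 0.0]
wrist_force: [-0.4, 0.0, -1.2]
width: 0.508
grip_force: 51.8
```

>>> drive_tool([
  [0, 0, 0, 0, 0, 0.001, 0],
  [0, 0, 0, 0, 0, 0, 0],
  [0, 0, 0, 0, 0, 0, 0],
])

```text
time: 31.47
tool_pos: [0.4994, 0.1815, 0.0201]
tcp_rot: [-3.11, -0.446, -0.001]
wrist_force: [-0.9, -0.6, 1.2]
width: 0.504
grip_force: 52.1
```

>>> drive_tool([
  [0, 0, 0, 0, 0, 0.0005, 0],
  [0, 0, 0, 0, 0, 0, 0],
  [0, 0, 0, 0, 0, 0, 0],
])

```text
time: 31.72
tool_pos: [0.4994, 0.1815, 0.02]
tcp_rot: [-3.11, -0.446, -0.0]
wrist_force: [-2.5, -1.2, 6.0]
width: 0.504
grip_force: 52.7
```

Contact with the floor. I'll release, retreat and check.

>>> drive_tool([
  [0, 0, 0, 0, 0, 0, 0.6],
  [0, 0, 0, 0, 0, 0, 0.8],
  [0, 0, 0, 0, 0, 0, 1],
  [0, 0, 0, 0, 0, 0, 1],
  [0, 0, 0, 0, 0, -0.02, 1],
  [0, 0, 0, 0, 0, -0.04, 1],
  [0, 0, 0, 0, 0, -0.04, 1],
  [0, 0, 0, 0, 0, -0.04, 1],
])

```text
time: 32.38
tool_pos: [0.4983, 0.1811, 0.16]
tcp_rot: [3.109, 0.446, -0.003]
wrist_force: [0.2, 0.5, 0.2]
width: 0.998
grip_force: 0.0
```

>>> drive_tool([
  [0, 0, 0, -0.01, 0.03, -0.01, 1],
  [0, 0, 0, -0.01, 0.035, -0.01, 1],
  [0, 0, 0, -0.01, 0.035, -0.01, 1],
  [0, 0, 0, -0.01, 0.035, -0.01, 1],
  [0, 0, 0, -0.01, 0.035, 0, 1],
  [0, 0, 0, -0.01, 0.03, 0, 1],
  [0, 0, 0, 0, 0, 0, 1],
  [0, 0, 0, 0, 0, 0, 1],
])

```text
time: 33.05
tool_pos: [0.4977, -0.0288, 0.1992]
tcp_rot: [-3.11, -0.44, -0.0]
wrist_force: [-0.9, -0.0, -0.6]
width: 0.995
grip_force: 0.0
```

Run:
```python
from h import *
a=read_camera('top')['color'][130:280,130:480,::-1];b=read_camera('scene')['color'][120:345,160:440,::-1]
print(status.read_state()['tool_pos'])
b=cv2.resize(b,None,fx=1.6,fy=1.6,interpolation=3);a=cv2.resize(a[:, :110],None,fx=2.4,fy=2.4,interpolation=3)
h=max(a.shape[0],b.shape[0]);im=np.zeros((h,a.shape[1]+b.shape[1],3),np.uint8);im[:a.shape[0],:a.shape[1]]=a;im[:b.shape[0],a.shape[1]:]=b
cv2.imwrite('pics/end.png',im)
```

```text
[ 0.497698   -0.02699387  0.19899441]
```

View pics/end.png

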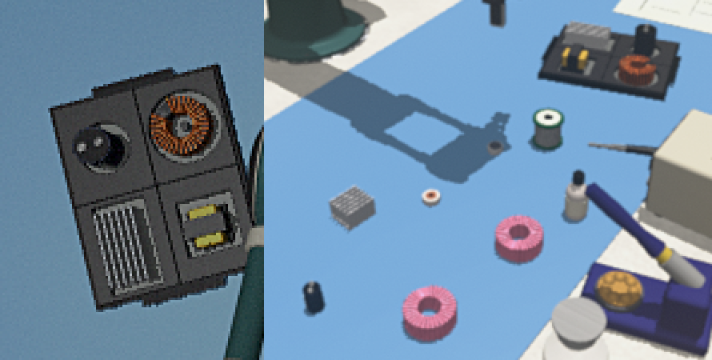

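All four parts sit flat and upright in their pockets: capacitor at (98,145), toroid at (183,125), heat sink at (127,245) and transformer at (208,225). The slim capacitor and the short heat sink have not been moved.

```bash
python3 -c "
from workcell import workorder
print(workorder.finish_job())"
```

```text
the job is handed in; nothing more can be done
None
```

The kit tray is made up and handed in: the big capacitor, long heat sink, toroid (over its post) and transformer each sit upright in their own pocket, and the slim capacitor and short heat sink were left where they stood; no verdict came back when I handed it in.

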